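Switch on the slide-wash line in start-up order

ROBOT

A 6-joint arm with a two-finger parallel gripper is mounted at the origin on a cart in front of the work surface, level with it; the furniture and walls round the work are solid. World frame = base frame: x ahead of the robot, y to its left, z up, the work surface at z = 0. Lengths are in m, angles in rad, forces in N, time in s.
With the tool pointing down it reaches from about 0.25 to 0.725 m from the base axis. Payload 4 kg.
Tool frame: the origin (TCP) lies on the centre line of the jaws, within the pads' length; the fingertips stand 11 mm ahead of it and the grasp point (between the pads) lies 8 mm behind it; z points along the fingers, x is the direction in which the jaws open and shut, and the axes are right-handed (so a half turn about z gives the same grasp; the last joint's range is limited). The gripper opens to 85 mm and grips with 20 to 120 N. Pads are 22 mm wide; open, the fingers measure 114 mm over their backs; the gripper's body (76 mm by 85 mm) begins 54 mm behind the grasp point. The pads swing forward as they close: fully open they stand 13 mm farther back than shut.
Start: joints at [-1.271, 0.241, 0.005, 1.335, 0, 1.571], TCP at [0.148, -0.478, 0.242] pointing down, gripper open.
Joint ranges: [-2.72, 2.72], [-1.05, 1.87], [-1.09, 1.28], [-1.99, 2.15], [-1.42, 1.44], [-3.14, 3.14]. Speed limits (rad/s): [2.79, 2.79, 3.14, 3.14, 3.14, 3.14].

INTERFACE

Orientations are given as a unit quaternion [x, y, z, w].
In Python, from workcell import bot, viewer, order gives the robot as it stands. The module is installed in compiled form; this text tells all that it offers.
- The arm moves only by the tool send_rows, never from a script. Its argument "increments" is a list that holds one entry, the list of rows, each a list of 4 numbers: the shift along the tool's x, y, z in m, then the turn about the tool's z in degrees. A call has exactly 8 rows; each row shifts and turns the pose as measured when the row begins, along the tool's axes as they then stand; what a row does not reach is not made up. A row lasts 1/10 s, in which the tool goes at most 50 mm and 8.59 degrees, less where a joint would pass 70% of its speed; a pose out of reach is approached as far as the arm can. A call is refused whole if a number of a shift passes 0.05 or a number of a turn 8.59, either way. A call with a gripper value outside its range is refused whole. "hand" is the closure, from -1 (fully open) to 1 (shut), so that 0 is half open, set as the call begins (left out, the last holds). The fingers move at their own pace and stop on an object; the grip force is fixed at half the most. Time passes only in rows, so rows that do not move let the fingers close, or fill a call up. It gives the time, the measured TCP pose, the force and the opening at its end, in the units of the state.
- bot.get_obs(): the state, without advancing time (a new reading comes with each control period).
- viewer.camera(name): name is "scene" or "top"; returns a dict with "image" (480x640x3 uint8, red, green, blue), "range_z" (480x640 float32, m along the optical axis (not along the pixel's ray), 0 where there is no reading), "camera_matrix" (3x3 intrinsics, pixels), "dist" ([k1, k2, p1, p2, k3] as OpenCV has them; the pictures are not rectified), "eye" and "rotation" of the camera in the world. Camera axes: x right, y down, z forward; pixel columns grow to the right and rows downward; lengths in m; the calibration is good to about 2 mm. A picture is of the moment at which its call begins.
- order.job_done(): hands the job in, once; it reports no verdict.
The state is a dict: "clock": time; "joint_pos": joint angles; "joint_vel": joint speeds; "tau": joint torques, N m; "eef_pos": TCP position; "tool_rot": TCP orientation; "ft_force": force on the tool from outside, world axes, zero at the start; "ft_torque": the same for the moment, N m; "grip_width": finger opening in m.
Only numpy, scipy, OpenCV 4.12 (cv2) and the standard library are available. Lean on these libraries where they do the work, as an engineer would, in place of code of your own. Each camera call takes 0.05 s, during which the arm holds its last target.

TASK

Switch on the slide-wash line: with the fingertips, gently press the round key (pump) down until it is home and stays there, then the square key (stirrer), then the long bar key (lamp), in that order. Leave the cross-shaped key (drain) up. Only press: do not lift, slide or tip the loose switch boxes, and do not disturb the cups, bottles and carton standing among them.

Things in the scene. Friction and masses are not known exactly. Their poses are not given: they have to be found in the camera images.
- round_key (a joint): How far the key on the round-key box is pressed, m: 0 up, 0.009 fully home. It has no return spring: about 3 N moves it down and it stays where it is left; once it is home the cap gives a further 7 mm on an over-travel spring (4 N, rising 2.5 N per mm), from which it comes back. Below 0.003 it is up (off); above 0.005 it is latched (on). A force over 25 N damages it.
- round_key_top (a point): Centre of the flat top of the key (moves with it). The key is black, flat-topped: round disc, 34 mm across. While up, its top is 66 mm above the worktop and 16 mm above the box's top face; fully home it stands 7 mm above that face.
- round_box: White switch box with rubber feet, 60 x 60 x 50 mm, 0.55 to 0.9 kg, standing loose on the worktop; carries the round key at the centre of its top. Origin at the centre of its underside; z up, x and y along its sides. The four boxes differ only in the shape of the key; they stand in any order, three behind a fixed rack of tubes (up to 140 mm tall) and one to the right of it; a tall fixed analyser stands to their left, a monitor behind them.
- square_key (a joint): How far the key on the square-key box is pressed, m: 0 up, 0.009 fully home. It has no return spring: about 3 N moves it down and it stays where it is left; once it is home the cap gives a further 7 mm on an over-travel spring (4 N, rising 2.5 N per mm), from which it comes back. Below 0.003 it is up (off); above 0.005 it is latched (on). A force over 25 N damages it.
- square_key_top (a point): Centre of the flat top of the key (moves with it). The key is black, flat-topped: square, 31 x 31 mm. While up, its top is 66 mm above the worktop and 16 mm above the box's top face; fully home it stands 7 mm above that face.
- square_box: White switch box with rubber feet, 60 x 60 x 50 mm, 0.55 to 0.9 kg, standing loose on the worktop; carries the square key at the centre of its top. Origin at the centre of its underside; z up, x and y along its sides. The four boxes differ only in the shape of the key; they stand in any order, three behind a fixed rack of tubes (up to 140 mm tall) and one to the right of it; a tall fixed analyser stands to their left, a monitor behind them.
- bar_key (a joint): How far the key on the bar-key box is pressed, m: 0 up, 0.009 fully home. It has no return spring: about 3 N moves it down and it stays where it is left; once it is home the cap gives a further 7 mm on an over-travel spring (4 N, rising 2.5 N per mm), from which it comes back. Below 0.003 it is up (off); above 0.005 it is latched (on). A force over 25 N damages it.
- bar_key_top (a point): Centre of the flat top of the key (moves with it). The key is black, flat-topped: long narrow bar, 16 mm along the box's x and 42 mm along its y. While up, its top is 66 mm above the worktop and 16 mm above the box's top face; fully home it stands 7 mm above that face.
- bar_box: White switch box with rubber feet, 60 x 60 x 50 mm, 0.55 to 0.9 kg, standing loose on the worktop; carries the bar key at the centre of its top. Origin at the centre of its underside; z up, x and y along its sides. The four boxes differ only in the shape of the key; they stand in any order, three behind a fixed rack of tubes (up to 140 mm tall) and one to the right of it; a tall fixed analyser stands to their left, a monitor behind them.
- cross_key (a joint): How far the key on the cross-key box is pressed, m: 0 up, 0.009 fully home. It has no return spring: about 3 N moves it down and it stays where it is left; once it is home the cap gives a further 7 mm on an over-travel spring (4 N, rising 2.5 N per mm), from which it comes back. Below 0.003 it is up (off); above 0.005 it is latched (on). A force over 25 N damages it.
- cross_key_top (a point): Centre of the flat top of the key (moves with it). The key is black, flat-topped: plus-shaped cross, 40 mm across with arms 12 mm wide. While up, its top is 66 mm above the worktop and 16 mm above the box's top face; fully home it stands 7 mm above that face.
- cross_box: White switch box with rubber feet, 60 x 60 x 50 mm, 0.55 to 0.9 kg, standing loose on the worktop; carries the cross key at the centre of its top. Origin at the centre of its underside; z up, x and y along its sides. The four boxes differ only in the shape of the key; they stand in any order, three behind a fixed rack of tubes (up to 140 mm tall) and one to the right of it; a tall fixed analyser stands to their left, a monitor behind them.
- cup_a: Bystander: cream sample cup with white screw cap, 39 mm across, 48 mm tall, standing loose between two of the boxes. Origin at the centre of its underside.
- cup_b: Bystander: second cup of the same kind, 39 mm across, 48 mm tall, standing loose between two other boxes. Origin at the centre of its underside.
- dropper: Bystander: dropper bottle, 25 mm across, 94 mm tall, loose. Origin at the centre of its underside.
- slip_carton: Bystander: small low carton, 46 x 66 x 30 mm, loose, to the right of the boxes. Origin at the centre of its underside.
- amber_bottle: Bystander: dark brown bottle, 48 mm across, 105 mm tall, loose, behind the boxes. Origin at the centre of its underside.

How it is judged:
On the way, in this order (a step that is already met when the one before it is completed fails the run):
1. the round key is pressed down, the square and bar keys still up (value of joint round_key above 0.005 m and value of joint each of square_key, bar_key below 0.003 m), for 0.1 s.
2. the square key is pressed down, the bar key still up (value of joint each of round_key, square_key above 0.005 m and value of joint bar_key below 0.003 m), for 0.1 s.
3. the bar key is pressed down (value of joint each of round_key, square_key, bar_key above 0.005 m), for 0.1 s.
At the end, for the whole second after the job is handed in: The round, square and bar keys are each more than 5 mm down, the cross key less than 3 mm; the boxes stand upright, at rest, within 20 mm of where they were, and so do the five bystanders (all of step 3 and value of joint cross_key below 0.003 m and distance of each of round_box, square_box, bar_box, cross_box, cup_a, cup_b, dropper, slip_carton, amber_bottle from where it was at the start of the episode below 0.02 m and angle between each of round_box, square_box, bar_box, cross_box's own z axis and vertical below 0.1 rad and linear speed of each of round_box, square_box, bar_box, cross_box below 0.02 m/s and angle between each of cup_a, cup_b, dropper, slip_carton, amber_bottle's own z axis and vertical below 0.2 rad); the robot touches nothing.
It fails at once if the square key goes down before the round one, or the bar key before the square one ((value of joint square_key above 0.003 m and value of joint round_key below 0.005 m) or (value of joint bar_key above 0.003 m and value of joint square_key below 0.005 m)).
It fails at once if the cross key is pressed (value of joint cross_key above 0.003 m).
It fails at once if a key is hit with more than 25 N (contact force between any of round_key, square_key, bar_key, cross_key and anything else above 25 N).
It fails at once if a switch box is lifted by more than 10 mm, moved by more than 20 mm or tipped (height (world z) of any of round_box, square_box, bar_box, cross_box above 0.01 m or distance of any of round_box, square_box, bar_box, cross_box from where it was at the start of the episode above 0.02 m or angle between any of round_box, square_box, bar_box, cross_box's own z axis and vertical above 0.2 rad).
It fails at once if a bystander is moved by more than 20 mm or tipped (distance of any of cup_a, cup_b, dropper, slip_carton, amber_bottle from where it was at the start of the episode above 0.02 m or angle between any of cup_a, cup_b, dropper, slip_carton, amber_bottle's own z axis and vertical above 0.3 rad).
It also fails if it takes over 53 s, if anything falls off the work surface, if the arm or the gripper's body presses on something with over 40 N, if the wrist force passes 120 N, or if a joint passes its speed limit or range.

## Working session

There is one attempt and no reset: what is moved stays moved. The work goes in short steps, Python scripts to look and compute and a tool call to move; the robot and the scene stay as the last step left them, time stands still between calls to the robot, and variables do not carry over. Pictures are saved under pics/ and viewed, and the job is handed in when it is done.

Besides the shell and the picture viewer there is one more tool, called after "Emit:" as name(argument=value, ...) on one line, values as JSON. send_rows: Moves the arm, as the interface text tells. Its arguments: {"type":"object","properties":{"increments":{"type":"array","items":{"type":"array","items":{"type":"array","items":{"type":"number"}}}},"hand":{"type":"number"}},"required":["increments"]}

```bash
mkdir -p pics; cat > h.py <<'E'
import numpy as np, cv2
from workcell import bot, viewer, order
def cam(n,save=None):
    c=viewer.camera(n)
    if save: cv2.imwrite('pics/'+save,c['image'][:,:,::-1])
    return c
E
python3 - <<'E'
from h import *
for n in('scene','top'):
    c=cam(n,n+'0.png'); print(n,c['camera_matrix'],c['dist'],c['eye'],c['rotation'])
print(bot.get_obs())
E
```

```text
scene [[549.72594654   0.         328.14101347]
 [  0.         549.72594654 237.49872894]
 [  0.           0.           1.        ]] [-0.11518247  0.          0.          0.          0.        ] [-0.44232787 -0.8353563   0.65820137] [ 0.75230214 -0.39113229  0.25458845 -0.46501801]
top [[454.72371968   0.         324.11221617]
 [  0.         454.72371968 233.18277649]
 [  0.           0.           1.        ]] [-0.0532571  0.         0.         0.         0.       ] [ 0.44355663 -0.16040803  0.98199204] [-0.70438887  0.70641429 -0.05734947  0.03906686]
{'clock': 0.1, 'joint_pos': array([-1.27102426e+00,  2.41374279e-01,  3.83798187e-03,  1.33522813e+00,
       -1.76172966e-06,  1.57077152e+00]), 'joint_vel': array([ 0.00060494, -0.00157997,  0.00284113,  0.00040165, -0.00012512,
        0.00095316]), 'tau': array([-1.87583705e-04, -3.73137581e+01,  2.53010345e+01,  1.08236616e-02,
       -8.64071694e-05, -1.36548846e-05]), 'eef_pos': array([ 0.14748355, -0.47716119,  0.24147568]), 'tool_rot': array([ 8.04774779e-01, -5.93579469e-01, -7.92448637e-04, -5.83423832e-04]), 'ft_force': array([-0.50969062,  0.44112972, -0.25694522]), 'ft_torque': array([-0.02806792,  0.00757505, -0.03055804]), 'grip_width': 0.08560492317073033}
```

View pics/scene0.png

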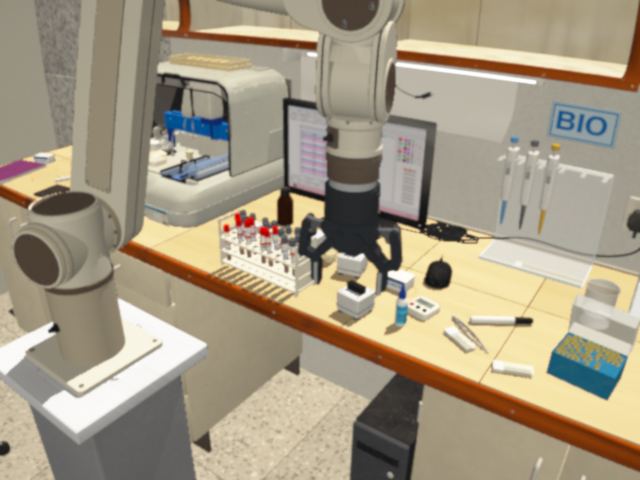

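View pics/top0.png

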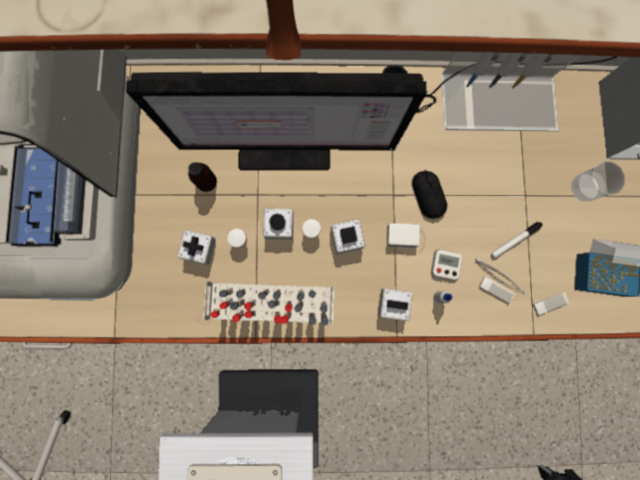

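The top view shows the cross key at about (196,247), round (278,222), square (347,235) and bar (396,305). The cups are at (236,238) and (311,229), the carton at (404,235), the dropper at (445,297) and the amber bottle at (202,177). The rack spans about (207..332, 285..322).

```bash
cat >> h.py <<'E'
from scipy.spatial.transform import Rotation as R
def rays(c,uv):
    uv=np.asarray(uv,float).reshape(-1,1,2)
    p=cv2.undistortPoints(uv,c['camera_matrix'],c['dist']).reshape(-1,2)
    d=np.c_[p,np.ones(len(p))]
    return d@R.from_quat(c['rotation']).as_matrix().T
def plane(c,uv,z):
    d=rays(c,uv); e=np.array(c['eye']); return e+d*((z-e[2])/d[:,2])[:,None]
def depthpt(c,uv):
    uv=np.asarray(uv,float).reshape(-1,2); d=rays(c,uv)
    z=np.array([c['range_z'][int(round(v)),int(round(u))] for u,v in uv]); return np.array(c['eye'])+d*z[:,None]
def proj(c,P):
    M=R.from_quat(c['rotation']).as_matrix(); P=(np.asarray(P,float).reshape(-1,3)-c['eye'])@M
    return cv2.projectPoints(P,np.zeros(3),np.zeros(3),c['camera_matrix'],c['dist'])[0].reshape(-1,2)
E
python3 - <<'E'
from h import *
c=cam('top'); im=c['image']; g=im.max(axis=2)
np.set_printoptions(precision=4,suppress=True)
for n,(u,v) in dict(cross=(196,247),round=(278,222),square=(347,235),bar=(396,305)).items():
    m=np.zeros(g.shape,np.uint8); m[v-14:v+15,u-14:u+15]=(g[v-14:v+15,u-14:u+15]<60)
    k,l,s,ce=cv2.connectedComponentsWithStats(m,connectivity=4)
    i=1+np.argmax(s[1:,4]); ct=max(cv2.findContours((l==i).astype(np.uint8),0,1)[0],key=cv2.contourArea)
    ra=cv2.minAreaRect(ct); bx=cv2.boxPoints(ra)
    print(n,s[i],ce[i],ra,plane(c,ce[i],.066)[0],depthpt(c,ce[i])[0]); print(plane(c,bx,.066)[:,:2].ravel())
for n,uv in dict(cupa=(236,236),cupb=(311,227),carton=(404,235),drop=(446,297),amber=(198,170),rackTL=(208,285),rackBR=(332,321),table=(300,260),mon=(240,165),mon2=(330,165),monB=(185,148)).items(): print(n,depthpt(c,uv)[0])
cv2.imwrite('pics/crop.png',cv2.resize(im[160:340,170:470,::-1],None,fx=2.6,fy=2.6,interpolation=2))
s=cam('scene')
cv2.imwrite('pics/crops.png',cv2.resize(s['image'][180:340,210:450,::-1],None,fx=3.3,fy=3.3,interpolation=2))
# rack max height
pts=depthpt(c,[(u,v) for u in range(200,340) for v in range(280,330)]); 
print('rack',pts[pts[:,2]>.05].min(0),pts[pts[:,2]>.05].max(0))
E
```

```text
cross [184 237  19  19 165] [192.8909 246.0061] ((193.2247314453125, 245.85955810546875), (15.263969421386719, 14.733970642089844), 57.9946174621582) [0.5435 0.0809 0.066 ] [0.5432 0.0801 0.0688]
[0.549  0.1012 0.5649 0.0764 0.5385 0.0592 0.5228 0.0839]
round [270 215  15  15 175] [276.9829 221.9657] ((277.0, 222.0), (14.0, 14.0), 90.0) [ 0.5925 -0.0885  0.066 ] [ 0.5919 -0.0888  0.0696]
[ 0.6069 -0.0742  0.6069 -0.1027  0.578  -0.1029  0.578  -0.0745]
square [341 227  15  16 189] [348.0476 234.9153] ((347.9999694824219, 234.99996948242188), (13.883550643920898, 13.666620254516602), 77.47119140625) [ 0.5657 -0.2332  0.066 ] [ 0.5658 -0.2332  0.0657]
[ 0.5764 -0.2165  0.5825 -0.2438  0.5547 -0.2496  0.5486 -0.2224]
bar [388 301  19   8 118] [396.9322 304.7034] ((396.9599609375, 304.7799987792969), (18.809043884277344, 6.081118583679199), 8.130102157592773) [ 0.4245 -0.3298  0.066 ] [ 0.4245 -0.3296  0.0668]
[ 0.4211 -0.3101  0.4331 -0.3121  0.4275 -0.3496  0.4156 -0.3476]
cupa [ 0.5658 -0.0031  0.0501]
cupb [ 0.5845 -0.1577  0.0497]
carton [ 0.5701 -0.3551  0.0309]
drop [ 0.439  -0.4275  0.0744]
amber [0.6897 0.0651 0.1081]
rackTL [0.4641 0.0386 0.1075]
rackBR [ 0.3967 -0.1967  0.1283]
table [ 0.5201 -0.1337 -0.0021]
mon [ 0.729  -0.0013  0.0086]
mon2 [ 0.7308 -0.1999  0.0036]
monB [0.7444 0.101  0.0798]
rack [ 0.3904 -0.2031  0.05  ] [0.4721 0.0459 0.982 ]
```

View pics/crop.png

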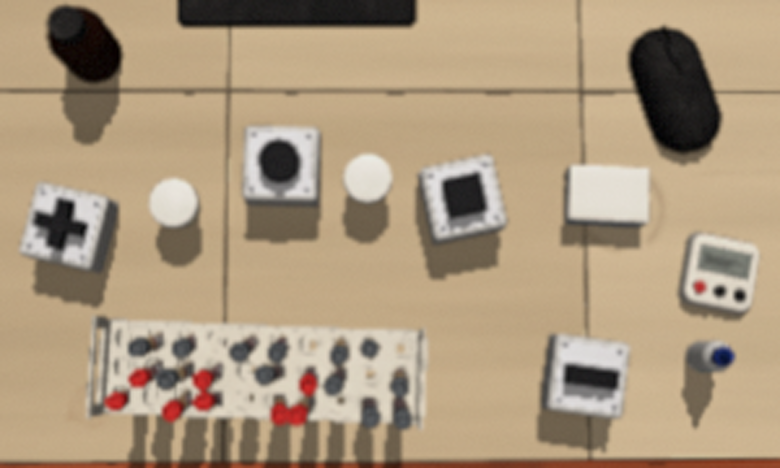

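View pics/crops.png

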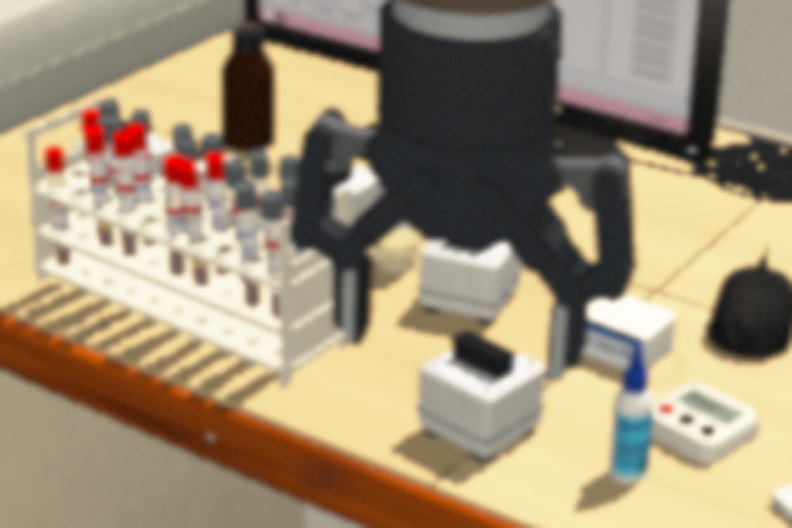

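```bash
cat >> h.py <<'E'
def go(t):
    o=bot.get_obs(); M=R.from_quat(o['tool_rot']).as_matrix(); x=M[:,0]
    print('t',o['clock'],'tcp',o['eef_pos'].round(4),'tool d mm',(1000*M.T@(np.array(t)-o['eef_pos'])).round(1),'yaw',np.degrees(np.arctan2(x[1],x[0])).round(1),'zax',M[:,2].round(4),'F',o['ft_force'].round(2),'w',o['grip_width'])
E
python3 - <<'E'
from h import *
s=cam('scene')
for p in [(.4245,-.3298,.066),(.5657,-.2332,.066),(.5925,-.0885,.066),(.5435,.0809,.066)]: print(proj(s,p))
im=s['image']; m=np.zeros(im.shape[:2],np.uint8); m[278:300,340:372]=im[278:300,340:372].max(2)<75
k,l,st,ce=cv2.connectedComponentsWithStats(m); print(st[1:],ce[1:])
go((.5925,-.0885,.24))
E
```

```text
[[356.83152494 282.56371451]]
[[353.48104636 245.96946411]]
[[311.04642865 226.93306529]]
[[248.51173535 217.100431  ]]
[[348 281  17  13 134]] [[355.42537313 287.11940299]]
t 0.25 tcp [ 0.1476 -0.4774  0.2419] tool d mm [-240.1 -539.9    2.1] yaw -72.8 zax [-3.e-04  1.e-03 -1.e+00] F [-0.57 -1.1  -0.1 ] w 0.08578927752341096
```

The bar key's projection into the scene view, (357,283), falls on its blob, which also includes the key's sides. The two views agree, so I'm moving over the round key with the gripper shut.

Emit:
send_rows(increments=[[[-0.018,-0.04,0,2],[-0.018,-0.04,0,2],[-0.018,-0.04,0,2],[-0.018,-0.04,0,2],[-0.018,-0.04,0,2],[-0.018,-0.04,0,2],[-0.018,-0.04,0,2],[-0.018,-0.04,0,2]]], hand=1)

```text
clock: 1.05
eef_pos: [0.4429, -0.279, 0.241]
tool_rot: [-0.705, 0.709, 0.0, -0.001]
ft_force: [0.3, -1.6, -0.2]
grip_width: 0.0001
```

```bash
python3 - <<'E'
from h import *
go((.5925,-.0885,.2))
E
```

```text
t 1.05 tcp [ 0.4429 -0.279   0.241 ] tool d mm [-191.3 -148.8   40.6] yaw -90.3 zax [-1.1e-03 -7.0e-04 -1.0e+00] F [ 0.34 -1.63 -0.18] w 7.189990021772706e-05
```

Emit:
send_rows(increments=[[[-0.032,-0.025,0,0],[-0.032,-0.025,0,0],[-0.032,-0.025,0,0],[-0.032,-0.025,0,0],[-0.032,-0.025,0,0],[-0.03,-0.023,0,0],[0,0,0.02,0],[0,0,0.02,0]]])

```text
clock: 1.85
eef_pos: [0.6045, -0.0763, 0.1999]
tool_rot: [0.708, -0.706, 0.002, -0.002]
ft_force: [-0.8, -0.7, -0.1]
grip_width: 0.0
```

```bash
python3 - <<'E'
from h import *
s=cam('scene','s1.png');t=cam('top','t1.png')
go((.5925,-.0885,.1))
a=cv2.resize(s['image'][180:330,200:420],(800,545),interpolation=2); cv2.imwrite('pics/s1c.png',a[:,:,::-1])
E
```

```text
t 1.95 tcp [ 0.6021 -0.0766  0.1973] tool d mm [11.8  9.6 97.3] yaw -89.9 zax [-9.e-04 -0.e+00 -1.e+00] F [-0.24 -0.38 -0.76] w -6.27319189556715e-05
```

View pics/s1c.png

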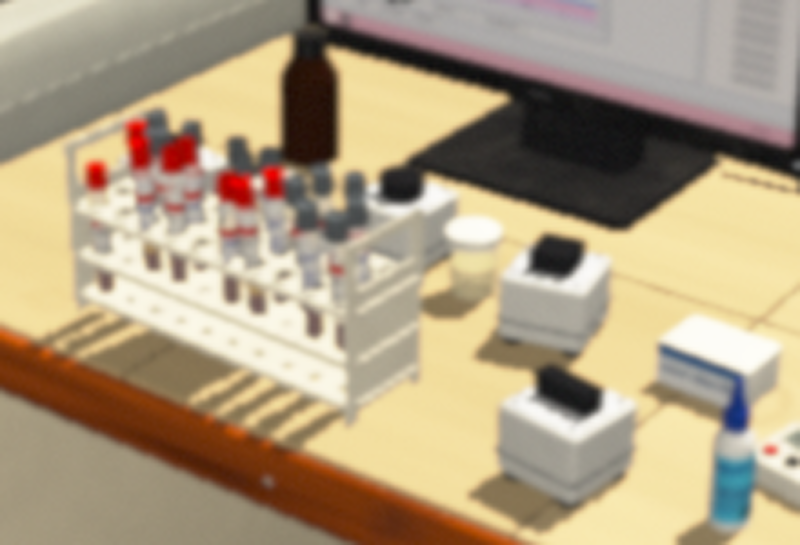

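View pics/t1.png

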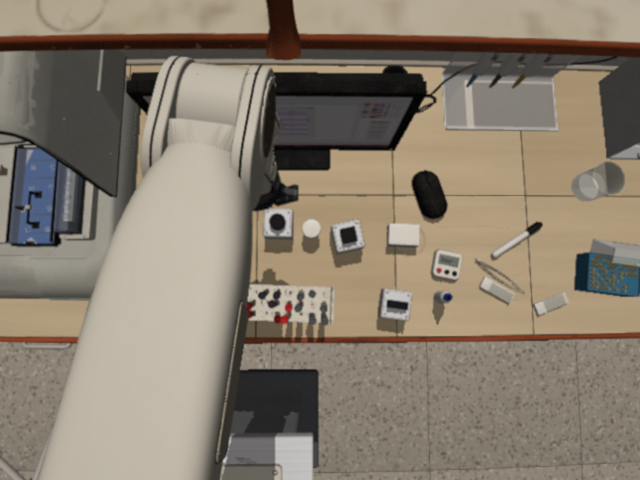

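```bash
python3 - <<'E'
from h import *
s=cam('scene');t=cam('top')
o=bot.get_obs(); p=o['eef_pos']
for d in (-.011,0,.05,.1): print(proj(s,p+[0,0,d]),proj(t,p+[0,0,d]))
E
```

```text
[[310.40345985 179.37996004]] [[265.61350598 204.79647265]]
[[310.42968896 175.19681106]] [[264.97389709 203.55129801]]
[[310.55427588 155.83863041]] [[261.83217047 197.433797  ]]
[[310.68809165 135.91141755]] [[258.24601359 190.44833337]]
```

View pics/s1.png

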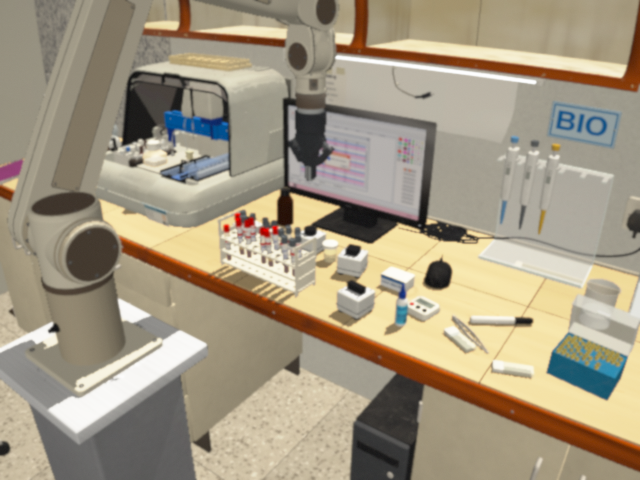

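Emit:
send_rows(increments=[[[0.012,0.01,0,0],[0,0,0.02,0],[0,0,0.02,0],[0,0,0.02,0],[0,0,0.01,0],[0,0,0.005,0],[0,0,0,0],[0,0,0,0]]])

```text
clock: 2.85
eef_pos: [0.5945, -0.1002, 0.135]
tool_rot: [-0.704, 0.71, -0.009, 0.005]
ft_force: [-0.4, -0.6, 0.1]
grip_width: -0.0004
```

```bash
python3 - <<'E'
from h import *
s=cam('scene','s2.png')
go((.5925,-.0885,.085))
d=depthpt(s,[(u,v) for u in range(300,430,10) for v in range(110,210,10)]); print('monitor min x',d[(d[:,0]>.66)&(d[:,2]>.1)].min(0))
a=cv2.resize(s['image'][130:280,200:420],(800,545),interpolation=2); cv2.imwrite('pics/s2c.png',a[:,:,::-1])
E
```

```text
t 2.9 tcp [ 0.5947 -0.1001  0.1352] tool d mm [-11.9   3.3  50. ] yaw -90.5 zax [ 0.0208 -0.0065 -0.9998] F [0.5  0.01 0.34] w -6.481492982815377e-05
monitor min x [ 0.73024753 -0.31662628  0.10248851]
```

View pics/s2c.png

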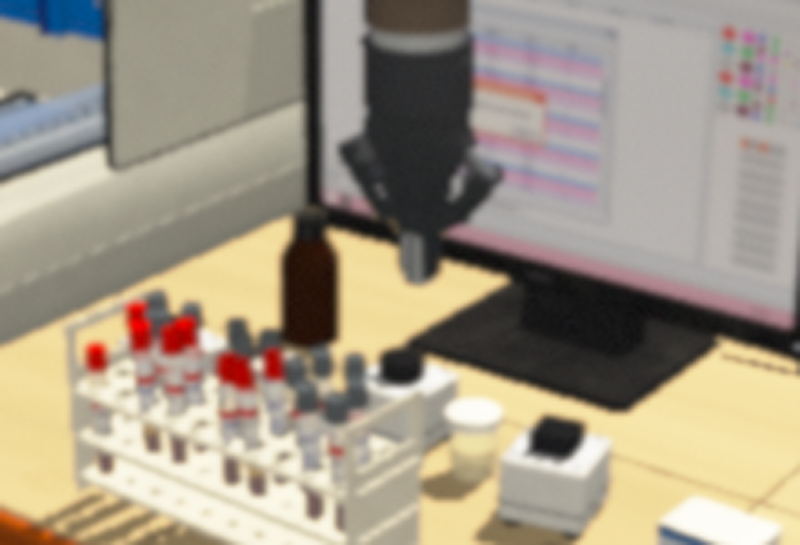

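Emit:
send_rows(increments=[[[-0.004,0.001,0,0],[-0.004,0.001,0,0],[-0.004,0.001,0,0],[0,0,0,0],[0,0,0,0],[0,0,0,0],[0,0,0,0],[0,0,0,0]]])

```text
clock: 3.7
eef_pos: [0.593, -0.0863, 0.1374]
tool_rot: [-0.705, 0.709, -0.011, 0.006]
ft_force: [-0.1, -0.2, -0.5]
grip_width: -0.0002
```

```bash
python3 - <<'E'
from h import *
go((.5925,-.0885,.085)); o=bot.get_obs(); print(o['joint_pos'],o['joint_vel'])
E
```

```text
t 3.7 tcp [ 0.593  -0.0863  0.1374] tool d mm [ 1.9  1.8 52.4] yaw -90.4 zax [ 0.0247 -0.007  -0.9997] F [-0.09 -0.17 -0.54] w -0.00022080635738026366
[-0.14284561  0.47735362  0.07005053  1.13801008 -0.00337705  3.00526818] [ 0.0004736   0.00147137  0.0001436  -0.00154016  0.00014195  0.00096166]
```

Emit:
send_rows(increments=[[[0.001,0.001,0,-5],[0,0,0.01,-5],[0,0,0.01,-5],[0,0,0.01,-5],[0,0,0.01,0],[0,0,0.005,0],[0,0,0,0],[0,0,0,0]]])

```text
clock: 4.5
eef_pos: [0.5937, -0.0886, 0.0908]
tool_rot: [0.819, -0.573, 0.013, -0.004]
ft_force: [0.0, -0.5, 1.0]
grip_width: -0.0002
```

```bash
python3 - <<'E'
from h import *
go((.5925,-.0885,.077)); o=bot.get_obs(); print(o['joint_pos'])
E
```

```text
t 4.5 tcp [ 0.5937 -0.0886  0.0908] tool d mm [-0.8  1.4 13.7] yaw -69.9 zax [ 0.0257 -0.0073 -0.9996] F [ 0.02 -0.47  0.97] w -0.00023251589196973167
[-0.14652559  0.51877872  0.00740391  1.03295559 -0.00346213  2.64464177]
```

Emit:
send_rows(increments=[[[-0.001,0.001,0.002,0],[0,0,0.002,0],[0,0,0.002,0],[0,0,0.002,0],[0,0,0.002,0],[0,0,0.002,0],[0,0,0.002,0],[0,0,0.001,0]]])

```text
clock: 5.3
eef_pos: [0.5941, -0.0882, 0.0766]
tool_rot: [0.819, -0.573, 0.014, -0.005]
ft_force: [-1.0, 0.4, 3.8]
grip_width: 0.0001
```

Emit:
send_rows(increments=[[[0,0,0.0015,0],[0,0,0.0015,0],[0,0,0.0015,0],[0,0,0.0015,0],[0,0,0.0015,0],[0,0,0.0015,0],[0,0,0,0],[0,0,0,0]]])

```text
clock: 6.1
eef_pos: [0.5941, -0.0883, 0.0682]
tool_rot: [0.819, -0.573, 0.014, -0.005]
ft_force: [-1.8, 0.1, 3.5]
grip_width: 0.0003
```

Emit:
send_rows(increments=[[[0,0,0.001,0],[0,0,0.001,0],[0,0,0.001,0],[0,0,0.001,0],[0,0,0,0],[0,0,0,0],[0,0,0,0],[0,0,0,0]]])

```text
clock: 6.9
eef_pos: [0.5941, -0.0883, 0.0681]
tool_rot: [0.819, -0.573, 0.015, -0.006]
ft_force: [-1.8, 1.4, 5.1]
grip_width: 0.0002
```

Emit:
send_rows(increments=[[[0,0,0.002,0],[0,0,0.002,0],[0,0,0.002,0],[0,0,0.002,0],[0,0,0.002,0],[0,0,0.002,0],[0,0,0.002,0],[0,0,0.002,0]]])

```text
clock: 7.7
eef_pos: [0.5942, -0.0883, 0.0633]
tool_rot: [0.819, -0.573, 0.017, -0.007]
ft_force: [-6.6, 1.2, 15.4]
grip_width: -0.0001
```

The force rose to 15 N on the over-travel spring, so the round key is home. Backing off.

Emit:
send_rows(increments=[[[0,0,-0.006,0],[0,0,-0.01,0],[0,0,-0.015,0],[0,0,-0.02,0],[0,0,-0.02,0],[0,0,-0.02,0],[0,0,-0.015,0],[0,0,0,0]]])

```text
clock: 8.5
eef_pos: [0.5912, -0.0876, 0.1713]
tool_rot: [0.819, -0.573, 0.017, -0.007]
ft_force: [1.3, 0.2, 0.5]
grip_width: 0.0002
```

```bash
python3 - <<'E'
from h import *
go((.5657,-.2332,.16)); s=cam('scene','s3.png'); t=cam('top','t3.png'); 
a=cv2.resize(s['image'][180:330,200:420],(800,545),interpolation=2); cv2.imwrite('pics/s3c.png',a[:,:,::-1])
b=cv2.resize(t['image'][160:340,170:470,::-1],None,fx=2.6,fy=2.6,interpolation=2);cv2.imwrite('pics/t3c.png',b)
E
```

```text
t 8.5 tcp [ 0.5912 -0.0876  0.1713] tool d mm [127.9  74.2  11.6] yaw -70.0 zax [ 0.0364 -0.009  -0.9993] F [1.29 0.23 0.53] w 0.00015654707199204372
```

View pics/s3c.png

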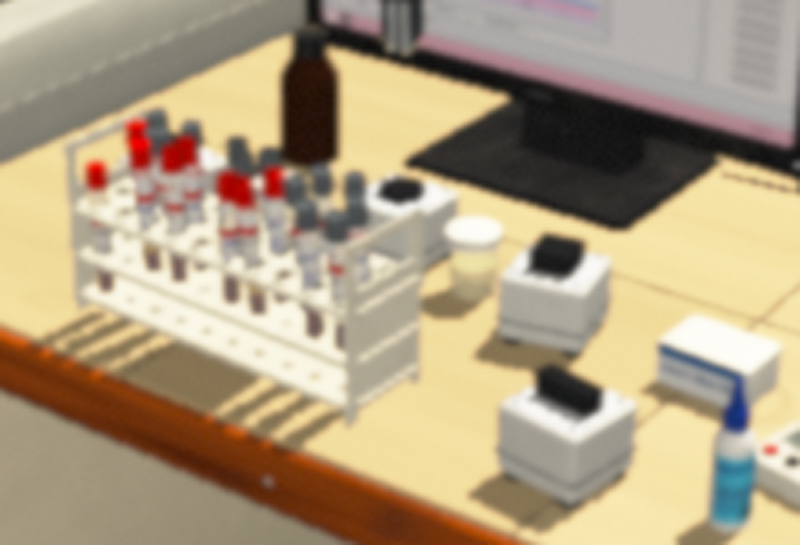

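View pics/t3c.png

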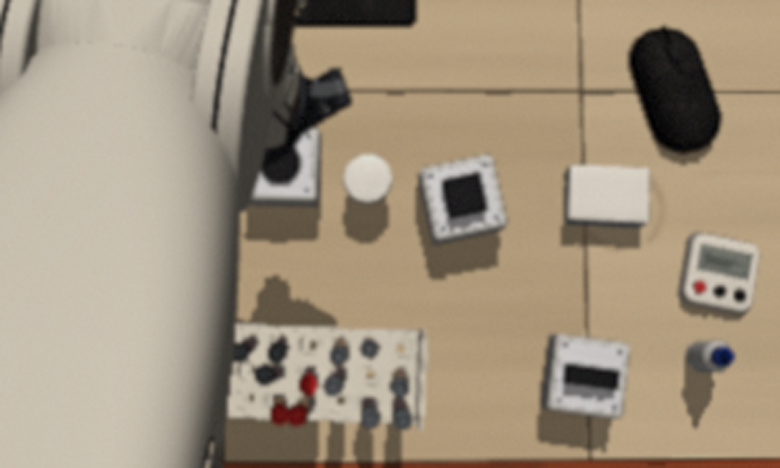

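The round key's cap now sits visibly lower, at scene crop (402,189), and its box hasn't moved. Next is the square key.

Emit:
send_rows(increments=[[[0.02,0.012,0,0],[0.02,0.012,0,0],[0.02,0.012,0,0],[0.02,0.012,0,0],[0.02,0.012,0,0],[0.014,0.008,0,0],[0,0,0,0],[0,0,0,0]]])

```text
clock: 9.4
eef_pos: [0.5594, -0.2193, 0.1557]
tool_rot: [0.82, -0.572, 0.006, -0.003]
ft_force: [-0.5, 0.6, -0.3]
grip_width: -0.0001
```

```bash
python3 - <<'E'
from h import *
go((.5653,-.2332,.09))
E
```

```text
t 9.4 tcp [ 0.5594 -0.2193  0.1557] tool d mm [14.7  0.1 65.7] yaw -69.8 zax [ 0.0139 -0.0013 -0.9999] F [-0.49  0.62 -0.29] w -8.375746193954599e-05
```

Emit:
send_rows(increments=[[[0.008,0,0,0],[0.006,0,0.005,0],[0,0,0.01,0],[0,0,0.015,0],[0,0,0.015,0],[0,0,0.01,0],[0,0,0.005,0],[0,0,0,0]]])

```text
clock: 10.2
eef_pos: [0.5669, -0.2289, 0.0902]
tool_rot: [0.822, -0.57, 0.005, -0.004]
ft_force: [0.2, 0.0, 0.8]
grip_width: 0.0001
```

```bash
python3 - <<'E'
from h import *
go((.5653,-.2332,.079))
E
```

```text
t 10.2 tcp [ 0.5669 -0.2289  0.0902] tool d mm [ 3.4  3.2 11.1] yaw -69.5 zax [ 1.300e-02  7.000e-04 -9.999e-01] F [0.24 0.   0.83] w 0.0001446050359234951
```

Emit:
send_rows(increments=[[[0.004,0.003,0,0],[0,0,0,0],[0,0,0.002,0],[0,0,0.002,0],[0,0,0.002,0],[0,0,0.002,0],[0,0,0.002,0],[0,0,0.001,0]]])

```text
clock: 11.0
eef_pos: [0.5673, -0.2348, 0.081]
tool_rot: [0.822, -0.57, 0.008, -0.005]
ft_force: [-0.3, 0.2, -0.7]
grip_width: -0.0003
```

```bash
python3 - <<'E'
from h import *
go((.5653,-.2332,.077))
E
```

```text
t 11.0 tcp [ 0.5673 -0.2348  0.081 ] tool d mm [-2.2  1.4  4. ] yaw -69.5 zax [ 0.0177 -0.0012 -0.9998] F [-0.27  0.18 -0.66] w -0.00034793327224867817
```

Within 2.5 mm of the key's centre, which is close enough to press.

Emit:
send_rows(increments=[[[-0.001,0.001,0.001,0],[0,0,0.002,0],[0,0,0.002,0],[0,0,0.002,0],[0,0,0.002,0],[0,0,0.002,0],[0,0,0.002,0],[0,0,0.001,0]]])

```text
clock: 11.8
eef_pos: [0.5661, -0.2342, 0.0674]
tool_rot: [0.822, -0.57, 0.008, -0.005]
ft_force: [-2.7, 0.3, 5.9]
grip_width: 0.0002
```

Emit:
send_rows(increments=[[[0,0,0.001,0],[0,0,0.001,0],[0,0,0.001,0],[0,0,0.001,0],[0,0,0.001,0],[0,0,0.001,0],[0,0,0.001,0],[0,0,0.001,0]]])

```text
clock: 12.6
eef_pos: [0.5661, -0.2342, 0.0663]
tool_rot: [0.822, -0.57, 0.01, -0.005]
ft_force: [-3.1, 1.9, 8.0]
grip_width: 0.0001
```

Emit:
send_rows(increments=[[[0,0,-0.006,0],[0,0,-0.01,0],[0,0,-0.015,0],[0,0,-0.02,0],[0,0,-0.02,0],[0,0,-0.02,0],[0,0,-0.015,0],[0,0,0,0]]])

```text
clock: 13.4
eef_pos: [0.5641, -0.2339, 0.1762]
tool_rot: [0.822, -0.57, 0.009, -0.005]
ft_force: [0.6, -0.4, 0.2]
grip_width: 0.0002
```

```bash
python3 - <<'E'
from h import *
go((.4245,-.3298,.17)); s=cam('scene','s4.png'); t=cam('top','t4.png'); 
a=cv2.resize(s['image'][180:330,200:420],(800,545),interpolation=2); cv2.imwrite('pics/s4c.png',a[:,:,::-1])
print(bot.get_obs()['joint_pos'])
E
```

```text
t 13.4 tcp [ 0.5641 -0.2339  0.1762] tool d mm [ 40.8 164.5   3.5] yaw -69.5 zax [ 0.0207 -0.0024 -0.9998] F [ 0.59 -0.43  0.2 ] w 0.00021639511027380227
[-0.39569049  0.47961307  0.17195881  1.2471948   0.0057648   2.38734252]
```

View pics/s4c.png

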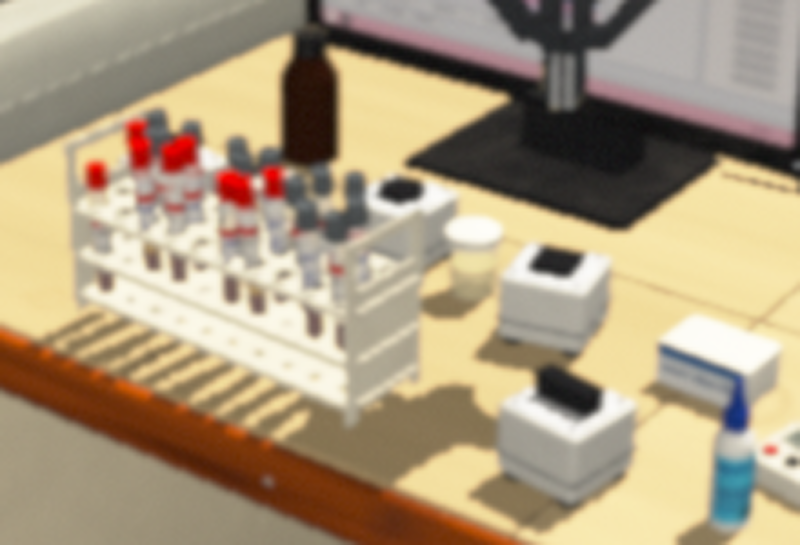

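The square key is flush at (555,260) with its box in place, and the bar key is still up. Moving to the bar and turning the jaws in line with it.

Emit:
send_rows(increments=[[[0.006,0.021,0,0],[0.006,0.022,0,0],[0.006,0.022,0,0],[0.006,0.022,0,0],[0.006,0.022,0,0],[0.006,0.022,0,0],[0.004,0.02,0,0],[0,0,0,0]]])

```text
clock: 14.3
eef_pos: [0.4262, -0.3224, 0.1586]
tool_rot: [0.823, -0.568, -0.003, -0.004]
ft_force: [-0.8, 0.3, -0.2]
grip_width: -0.0002
```

Emit:
send_rows(increments=[[[0,0,0,5],[0,0,0,5],[0,0,0,5],[0,0,0,5],[0,0,0,5],[0,0,0,3],[0,0,0,0],[0,0,0,0]]])

```text
clock: 15.1
eef_pos: [0.4258, -0.3172, 0.1495]
tool_rot: [-0.654, 0.756, 0.012, 0.003]
ft_force: [0.4, 0.4, 0.4]
grip_width: 0.0
```

```bash
python3 - <<'E'
from h import *
go((.4243,-.3298,.09))
E
```

```text
t 15.1 tcp [ 0.4258 -0.3172  0.1495] tool d mm [13.9 -1.2 59.2] yaw -98.3 zax [-0.0104  0.0218 -0.9997] F [0.39 0.39 0.38] w 3.27397509487071e-05
```

Emit:
send_rows(increments=[[[0.008,0,0,0],[0.007,0,0.005,0],[0,0,0.01,0],[0,0,0.015,0],[0,0,0.012,0],[0,0,0.008,0],[0,0,0.003,0],[0,0,0,0]]])

```text
clock: 15.9
eef_pos: [0.4221, -0.3323, 0.0901]
tool_rot: [-0.655, 0.756, 0.013, 0.003]
ft_force: [-0.1, 0.3, -0.4]
grip_width: -0.0002
```

```bash
python3 - <<'E'
from h import *
go((.4245,-.3298,.08))
E
```

```text
t 15.9 tcp [ 0.4221 -0.3323  0.0901] tool d mm [-2.6 -2.2 10.2] yaw -98.2 zax [-0.0122  0.0237 -0.9996] F [-0.08  0.31 -0.38] w -0.00017089695004875508
```

Emit:
send_rows(increments=[[[-0.002,-0.002,0,0],[0,0,0,0],[0,0,0.002,0],[0,0,0.002,0],[0,0,0.002,0],[0,0,0.002,0],[0,0,0.001,0],[0,0,0,0]]])

```text
clock: 16.7
eef_pos: [0.4257, -0.3311, 0.0824]
tool_rot: [-0.655, 0.756, 0.011, 0.004]
ft_force: [0.0, -0.6, -0.1]
grip_width: 0.0001
```

```bash
python3 - <<'E'
from h import *
go((.4245,-.3298,.077))
s=cam('scene','s5.png');a=cv2.resize(s['image'][180:330,250:470],(800,545),interpolation=2); cv2.imwrite('pics/s5c.png',a[:,:,::-1])
E
```

```text
t 16.7 tcp [ 0.4257 -0.3311  0.0824] tool d mm [-1.   1.3  5.4] yaw -98.2 zax [-0.009   0.0212 -0.9997] F [ 0.03 -0.58 -0.06] w 0.00014495410994874472
```

View pics/s5c.png

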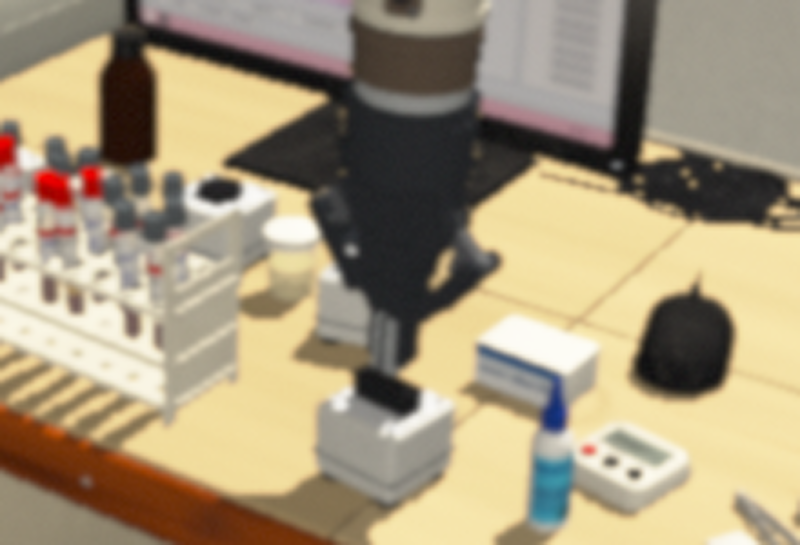

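The fingertips, at about (390,365), are right above the centre of the bar key. Pressing.

Emit:
send_rows(increments=[[[0,0.001,0.002,0],[0,0,0.002,0],[0,0,0.002,0],[0,0,0.002,0],[0,0,0.002,0],[0,0,0.002,0],[0,0,0.002,0],[0,0,0.001,0]]])

```text
clock: 17.55
eef_pos: [0.4249, -0.3312, 0.0678]
tool_rot: [-0.655, 0.756, 0.01, 0.004]
ft_force: [-1.3, -0.3, 4.5]
grip_width: -0.0001
```

Emit:
send_rows(increments=[[[0,0,0.0012,0],[0,0,0.0012,0],[0,0,0.001,0],[0,0,0.001,0],[0,0,0.001,0],[0,0,0.001,0],[0,0,0.001,0],[0,0,0.001,0]]])

```text
clock: 18.35
eef_pos: [0.425, -0.3312, 0.0658]
tool_rot: [-0.655, 0.756, 0.008, 0.004]
ft_force: [-3.1, 1.4, 9.7]
grip_width: -0.0001
```

The bar key is home at 9.7 N. Raising clear.

Emit:
send_rows(increments=[[[0,0,-0.006,0],[0,0,-0.01,0],[0,0,-0.015,0],[0,0,-0.02,0],[0,0,-0.02,0],[0,0,-0.02,0],[0,0,-0.02,0],[0,0,-0.02,0]]])

```text
clock: 19.15
eef_pos: [0.4238, -0.3318, 0.1986]
tool_rot: [-0.655, 0.756, 0.013, 0.003]
ft_force: [0.5, 0.2, 0.6]
grip_width: 0.0
```

Emit:
send_rows(increments=[[[0,0,-0.02,0],[0,0,-0.02,0],[0,0.03,-0.01,0],[0,0.04,0,0],[0,0.04,0,0],[0,0.04,0,0],[0,0.02,0,0],[0,0,0,0]]])

```text
clock: 19.95
eef_pos: [0.253, -0.309, 0.2566]
tool_rot: [-0.656, 0.755, 0.009, 0.004]
ft_force: [0.7, -0.1, 0.2]
grip_width: 0.0001
```

```bash
python3 - <<'E'
from h import *
np.set_printoptions(precision=4,suppress=True)
go((.4245,-.3298,.077)); s=cam('scene','s6.png'); t=cam('top','t6.png')
a=cv2.resize(s['image'][180:330,200:420],(800,545),interpolation=2); cv2.imwrite('pics/s6c.png',a[:,:,::-1])
b=cv2.resize(t['image'][160:340,170:470,::-1],None,fx=2.6,fy=2.6,interpolation=2);cv2.imwrite('pics/t6c.png',b)
g=t['image'].max(2)
for n,(u,v) in dict(cross=(193,246),round=(277,222),square=(348,235),bar=(397,305)).items():
    m=np.zeros(g.shape,np.uint8); m[v-14:v+15,u-14:u+15]=(g[v-14:v+15,u-14:u+15]<60)
    k,l,st,ce=cv2.connectedComponentsWithStats(m); i=1+np.argmax(st[1:,4])
    ys,xs=np.where(l==i); P=depthpt(t,np.c_[xs,ys]); print(n,ce[i],'z med',np.median(P[:,2]))
E
```

```text
t 19.95 tcp [ 0.253  -0.309   0.2566] tool d mm [  -0.4 -174.3  178.2] yaw -98.0 zax [-0.0059  0.0175 -0.9998] F [ 0.69 -0.12  0.24] w 8.475891060168416e-05
cross [192.9512 246.128 ] z med 0.0665276121441763
round [277.2    222.3063] z med 0.05778343197572061
square [348.0952 235.2619] z med 0.05804138934938102
bar [396.4727 304.6636] z med 0.057846097062556945
```

View pics/s6c.png

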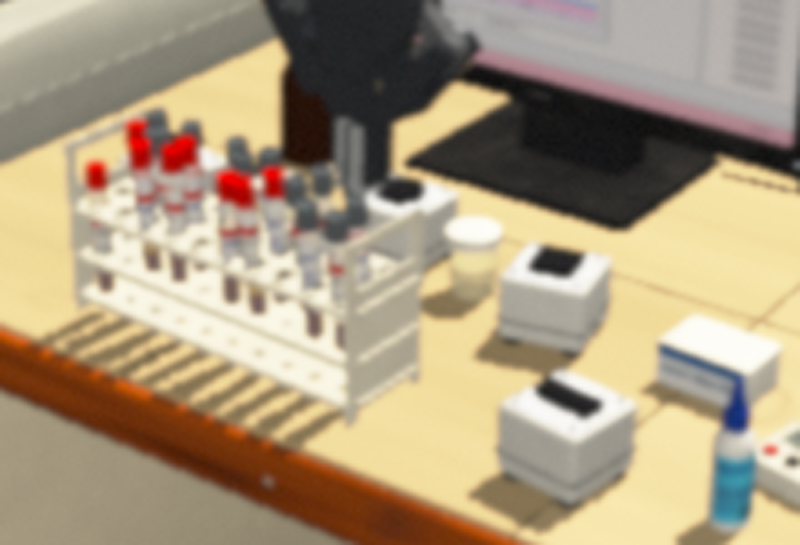

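View pics/t6c.png

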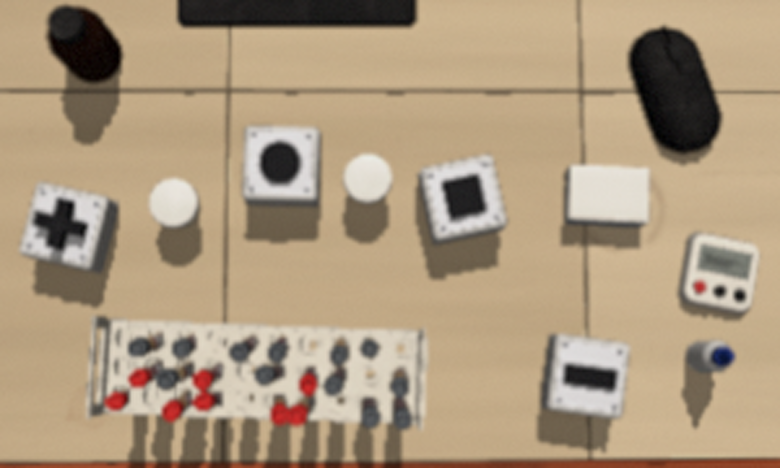

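The round, square and bar keys are at about 58 mm (home is 57) and the cross key is at 66 mm, so it is still up. Nothing in the top view has moved. Handing in.

```bash
python3 - <<'E'
from h import *
print(order.job_done())
E
```

```text
the job is handed in; nothing more can be done
None
```

I pressed the round, square and bar keys home in that order with the shut fingertips, then raised the arm clear and handed the job in at about 20 s. No verdict was reported.

- **Forces:** the last readings before backing off were about 15 N (round), 8 N (square) and 10 N (bar), all on the over-travel spring and under the 25 N limit. These are samples taken at the end of each call, so I did not see brief peaks between them.
- **Final check, top-camera depth:** the round, square and bar tops stand at about 58 mm, against 57 mm fully home. The cross key is at 66.5 mm, still up.
- **Position:** the key centres shifted by less than 1 pixel (about 2 mm). By eye, the boxes, cups, bottles and carton look unmoved in the top view.
- **Disagreements:** the first depth readings were up to 4 mm above the stated 66 mm key height. The tool also drifted up to 12 mm sideways and tilted about 2° during moves. I corrected the sideways drift before each press; the interface cannot correct tilt. The round key's over-travel press also carried about 7 N of side force, but its box did not shift visibly.

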